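# Close the guide leaf and index the press shuttle

## Task

The bearing housing is loaded in the nest of the arbor press's shuttle. Fold the hinged guide leaf fully down over it while the shuttle is still out at the loading end, then take the black handle and slide the shuttle in under the ram until the spring ball clicks into the notch in its edge, neither short of the notch nor past it. Finish still gripping the handle, holding the shuttle steady at the notch with the housing in its nest, and leave the other things on the bench where they are.

Things in the scene. Friction and masses are not known exactly. Their poses are not given: they have to be found in the camera images.
- slide: linear slide lying on the bench, 429 mm long, 74 mm wide, two steel guide rails on an aluminium base; origin on the bench under the slide's centre line. Its x axis runs along the slide towards the press (the way the shuttle is pushed in), its y axis points level across the slide to the side away from the robot, z up
- shuttle: sliding shuttle on the slide, an aluminium plate 240 x 76 x 12 mm, top 46 mm above the bench, carrying handle, nest, leaf and notch; origin at bench height under the nest's axis, axes as the slide's. It starts 14 mm clear of the loading-end stop, can be pushed in 180 mm to a dead stop, and reaches the notch after about 135 to 165 mm, depending on where the press is bolted; about 2 N of friction
- handle (a point): black round upright handle, 26 mm diameter, 53 mm tall, on the trailing end of the shuttle, fixed to it; this point is its centre (80 mm above the bench; the handle spans 54 to 107 mm, the shuttle plate under it ends at 46 mm). Axes as the slide's. It stands 165 mm behind the nest axis
- leaf (a joint): hinge angle of the guide leaf in rad: 0 fully down (level, resting over the housing), about 1.6 to 1.9 at the start (standing up, leaning back away from the robot). The stiff hinge stays where it is left (up to about 2.5 N at the free edge moves it)
- leaf_hinge (a point): middle of the leaf's hinge pin, 78 mm above the bench, 38 mm off the slide's centre line on the side away from the robot, beside the nest; the pin runs along the slide. The steel leaf is 80 mm wide along the pin, reaches 91 mm from it, 8 mm thick (4 mm either side of the pin's centre). Axes turn with the leaf: x along the slide, -y from pin to free edge, z out of its upper face
- leaf_edge (a point): middle of the leaf's free edge on its upper face (on top when the leaf is down, turned away from the robot when it stands open), 91 mm from the pin; axes as for leaf_hinge. A lip 6 mm high, 8 mm wide and 50 mm long stands at the middle of this edge on that face; a round guide hole lies 38 mm from the pin
- nest (a point): centre of the nest on the shuttle: floor of the round locating recess 58 mm across and 8 mm deep, 46 mm above the bench; axes as the slide's
- housing_mid (a point): the loaded flanged housing: 56 mm flange, 36 mm hub, 34 mm tall with the bronze bush standing out of the top; this point is half-way up on its axis, 17 mm above the nest floor when seated
- notch (a point): the detent notch: an 8 mm wide gap in the steel strip along the shuttle's edge on the side away from the robot, mid-height of the plate (40 mm above the bench), 45 mm ahead of the handle, 120 mm behind the nest; axes as the slide's
- plunger (a point): where the press's ball plunger (10 mm ball on a spring, in a small block on the far leg of the press base) bears on the shuttle's edge, 40 mm above the bench; fixed to the press, axes as the slide's. When the notch stands at this point the nest is under the ram. The ball drops 2 mm into the notch and then takes about 10 N along the slide to drive out of it, so it can be overrun
- ram (a point): centre of the lower end of the press's ram nose, 112 mm above the bench; fixed. The press head above it spans 44 mm towards the loading end and from 230 to 340 mm high
- spare: a second flanged housing just like the loaded one, standing on the bench on the robot's side of the slide; origin under its middle; not part of the job
- bush_tray: open grey sheet-metal tray 150 x 105 x 30 mm with loose bronze bushes, beyond the slide; origin under its middle; not part of the job
- mallet: hammer 260 mm long with a wooden handle, lying across the bench past the loading end of the slide; origin under its middle; not part of the job
- spanner: flat steel spanner 170 mm long, lying on the robot's side of the press; origin under its middle; not part of the job
- oiler: steel oil can 68 mm across, 150 mm tall with its thin spout, beyond the slide; origin under its middle; not part of the job
- screwdriver: black-handled screwdriver 190 mm long, lying on the robot's side of the slide; origin under its middle; not part of the job
- grease_tin: dark round tin 72 mm across, 55 mm tall, beyond the slide; origin under its middle; not part of the job
Things that resemble listed ones, but are neither listed nor needed, are in the scene too. What is shaped like the part that bears housing_mid but pink or purple is not meant.

How it is judged:
By the outcome, as a careful person would: the job done as asked, in the order asked, and still so for the second after the job is handed in, while the arm keeps its last pose, push and grip.
It also fails if it takes over 64 s, if anything falls off the work surface, if the arm or the gripper's body presses on something with over 40 N, if the wrist force passes 120 N, or if a joint passes its speed limit or range.

## Robot

A 6-joint arm with a two-finger parallel gripper is mounted at the origin on the work surface. World frame = base frame: x ahead of the robot, y to its left, z up, the work surface at z = 0. Lengths are in mm, angles in rad, forces in N, time in s.
With the tool pointing down it reaches from about 350 to 775 mm from the base axis. Payload 5.5 kg.
Tool frame: the origin (TCP) lies at the very end of the fingers, on their centre line; the grasp point (between the pads) lies 19 mm behind it; y points along the fingers, z is the direction in which the jaws open and shut, and the axes are right-handed (so a half turn about y gives the same grasp; the last joint's range is limited). The gripper opens to 85 mm and grips with 20 to 120 N. Pads are 22 mm wide; open, the fingers measure 114 mm over their backs; the gripper's body (76 mm by 85 mm) begins 54 mm behind the grasp point. The pads swing forward as they close: fully open they stand 13 mm farther back than shut.
Start: joints at [-1.454, 0.313, 0.046, 1.304, 0, 1.431], TCP at [146.036, -556.191, 200.823] pointing down, gripper open.
Joint ranges: [-2.76, 2.76], [-0.86, 1.69], [-1.03, 1.26], [-2.2, 2.34], [-1.47, 1.5], [-3.14, 3.14]. Speed limits (rad/s): [2.57, 2.57, 3.14, 3.14, 3.14, 3.14].

## Interface

Orientations are given as a rotation vector (axis times angle).
In Python, from cell import r gives the robot as it stands.
- The arm moves only by the tool play_rows, never from a script. Its argument "moves" is a list of rows, each an object with "linear": the shift along the world's x, y, z in units of 2.5 cm (1.0 is 2.5 cm), a list of three; "angular": the turn, a rotation vector about the world's x, y, z in units of 0.08 rad (1.0 is 0.08 rad), a list of three; "gripper": the opening, from 0 (shut) to 1 (fully open). In form: [{"linear": [tx, ty, tz], "angular": [rx, ry, rz], "gripper": gripper}, ...]. A call has exactly 5 rows; each row shifts and turns the pose as measured when the row begins; what a row does not reach is not made up. A row lasts 1/12 s, in which the tool goes at most 41.7 mm and 7.16 degrees, less where a joint would pass 70% of its speed; a pose out of reach is approached as far as the arm can. A call with a number of a shift or a turn outside -1 to 1 is refused whole. A call with a gripper value outside its range is refused whole. The fingers move at their own pace and stop on an object; "force" is the grip in N (left out, the last holds). Time passes only in rows, so rows that do not move let the fingers close, or fill a call up. It gives the time, the measured TCP pose, the force and the opening at its end, in the units of the state.
- r.sense(): the state, without advancing time (a new reading comes with each control period).
- r.read_camera(name): name is "scene" or "top" or "wrist"; returns (picture, depth): 384x512x3 uint8, red, green, blue; 384x512 float32, mm along the optical axis (not along the pixel's ray), 0 where there is no reading.
- r.camera_model(name): a dict with "K" (3x3 intrinsics, pixels), "D" ([k1, k2, p1, p2, k3] as OpenCV has them; the pictures are not rectified), "rvec" (rotation vector, rad) and "tvec" (3), from world to camera coordinates, as OpenCV has them; the wrist camera has in their place "tool_from_camera" (4x4, takes a point from camera to tool coordinates, whose origin is the TCP and whose axes are the tool frame's). Camera axes: x right, y down, z forward; pixel columns grow to the right and rows downward; lengths in mm; the calibration is good to about 2 mm. A picture is of the moment at which its call begins: read the wrist's pose just before it. camera_model takes no time and is no camera call.
- r.hand_in(): hands the job in, once; it reports no verdict.
The state is a dict: "time": time; "q": joint angles; "dq": joint speeds; "joint_torque": joint torques, N m; "ee_pos": TCP position; "tcp_rot": TCP orientation; "wrist_force": force on the tool from outside, world axes, zero at the start; "moment": the same for the moment, N m; "opening": finger opening in mm.
Only numpy, scipy, OpenCV 4.12 (cv2) and the standard library are available. Lean on these libraries where they do the work, as an engineer would, in place of code of your own. Each camera call takes 0.05 s, during which the arm holds its last target.

## Working session

There is one attempt and no reset: what is moved stays moved. The work goes in short steps, Python scripts to look and compute and a tool call to move; the robot and the scene stay as the last step left them, time stands still between calls to the robot, and variables do not carry over. Pictures are saved under pics/ and viewed, and the job is handed in when it is done.

Besides the shell and the picture viewer there is one more tool, called after "Request:" as name(argument=value, ...), one argument or row to a line, values as JSON. play_rows: Moves the arm, as the interface text tells. Shifts and turns lie within -1 to 1; 1 stands for 2.5 cm of shift or 0.08 rad of turn. Its arguments: {"type":"object","properties":{"moves":{"type":"array"},"force":{"type":"number"}},"required":["moves"]}

```bash
ls; mkdir -p pics; python3 - <<'E'
from cell import r
import cv2,numpy as np
s=r.sense();print(s)
for n in ("scene","top","wrist"):
    p,d=r.read_camera(n); cv2.imwrite(f"pics/{n}0.png",p[:,:,::-1]); np.savez(f"{n}0.npz",p=p,d=d); print(n,r.camera_model(n))
E
```

```text
pics
{'time': 0.0, 'q': array([-1.45360716e+00,  3.13983645e-01,  4.49805282e-02,  1.30359422e+00,
        3.80718901e-06,  1.43117527e+00]), 'dq': array([-0.00062993, -0.00025029,  0.00186805, -0.0007068 ,  0.00200331,
        0.00056579]), 'joint_torque': array([-2.75249258e-03, -4.80628073e+01,  2.98531759e+01,  1.90891419e-02,
       -3.90704108e-04,  2.91028215e-06]), 'ee_pos': array([ 145.96195052, -555.58456973,  199.91908325]), 'tcp_rot': array([-0.26912022,  2.08642494, -2.08263982]), 'wrist_force': array([-0.4936401 , -0.57397682, -0.4066189 ]), 'moment': array([ 0.00469942, -0.01757269, -0.06395292]), 'opening': 85.41950516733276}
scene {'K': array([[370.47333262,   0.        , 254.84359575],
       [  0.        , 370.47333262, 194.14261112],
       [  0.        ,   0.        ,   1.        ]]), 'D': array([-0.11566598,  0.        ,  0.        ,  0.        ,  0.        ]), 'rvec': array([ 2.02606633,  1.74843317, -0.5018275 ]), 'tvec': array([-156.55685441, -389.49259557, 1405.83731302])}
top {'K': array([[434.92413007,   0.        , 250.99895571],
       [  0.        , 434
[... 175 characters left out ...]
4398, -2.10514962,  0.17638892]), 'tvec': array([ 94.85711819, 560.99657579, 923.13910057])}
wrist {'K': array([[298.66020392,   0.        , 257.11227406],
       [  0.        , 298.66020392, 188.02740894],
       [  0.        ,   0.        ,   1.        ]]), 'D': array([-0.06118211,  0.        ,  0.        ,  0.        ,  0.        ]), 'tool_from_camera': array([[-1.16309046e-04,  9.53823956e-01,  3.00366188e-01,
        -7.64742209e+01],
       [-4.47534699e-05, -3.00366194e-01,  9.53823960e-01,
        -1.72182258e+02],
       [ 9.99999992e-01,  9.74959257e-05,  7.76222372e-05,
        -1.13918731e+00],
       [ 0.00000000e+00,  0.00000000e+00,  0.00000000e+00,
         1.00000000e+00]])}
```

View pics/scene0.png

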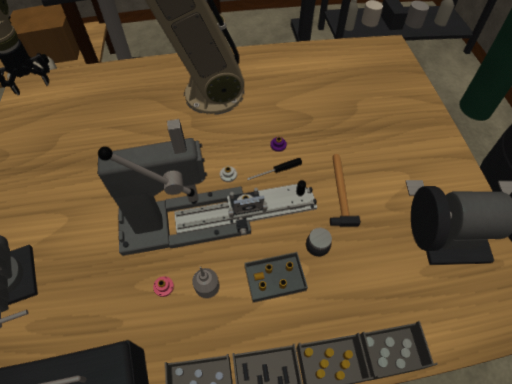

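View pics/top0.png

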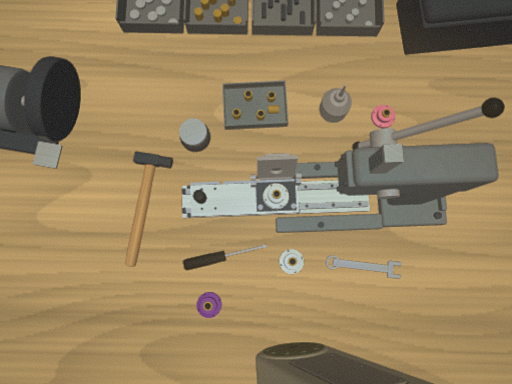

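View pics/wrist0.png

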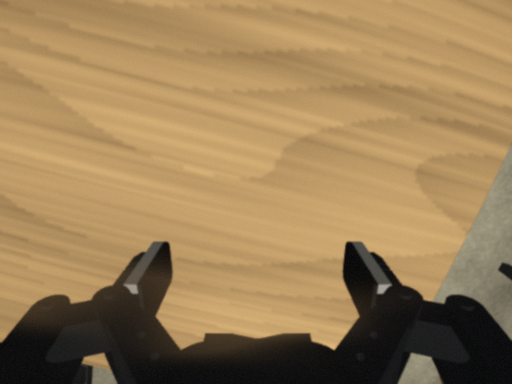

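The top view shows the shuttle at (182–370, 180–218), the handle at about (200,196), the nest with the white housing at (276,194), the leaf standing at (277,166), and the ram and press head at (375,170). Possible mix-ups are the spare white housing (291,261), the purple one (209,304) and the pink one (383,116). Next I'll take close crops and measure.

```bash
cat > h.py <<'E'
import cv2,numpy as np
from cell import r
def px2w(name,u,v,z=None,depth=None):
    m=r.camera_model(name);R=cv2.Rodrigues(m['rvec'])[0];t=m['tvec']
    n=cv2.undistortPoints(np.array([[[u,v]]],float),m['K'],m['D'])[0,0]
    ray=R.T@np.array([n[0],n[1],1]);c=-R.T@t
    if z is not None: return c+ray*(z-c[2])/ray[2]
    return c+ray*depth
def proj(name,P):
    m=r.camera_model(name)
    return cv2.projectPoints(np.array(P,float).reshape(-1,1,3),m['rvec'],m['tvec'],m['K'],m['D'])[0][:,0]
E
python3 - <<'E'
import cv2,numpy as np
p=np.load('top0.npz')['p'][:,:,::-1]
c=p[145:225,175:385]; cv2.imwrite('pics/topcrop.png',cv2.resize(c,None,fx=3.8,fy=3.8,interpolation=cv2.INTER_CUBIC))
p=np.load('scene0.npz')['p'][:,:,::-1]
c=p[125:245,95:325]; cv2.imwrite('pics/scenecrop.png',cv2.resize(c,None,fx=3.4,fy=3.4,interpolation=cv2.INTER_CUBIC))
E
```

```text
(no output)
```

View pics/topcrop.png

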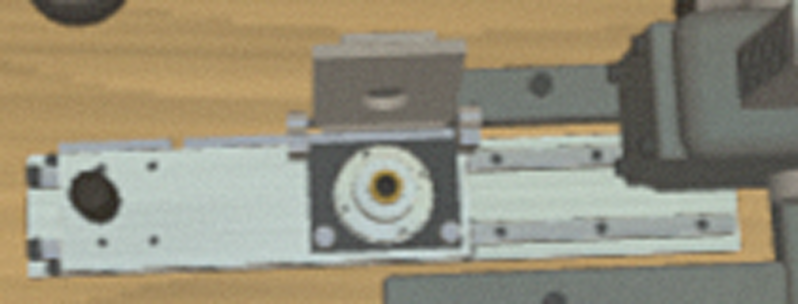

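View pics/scenecrop.png

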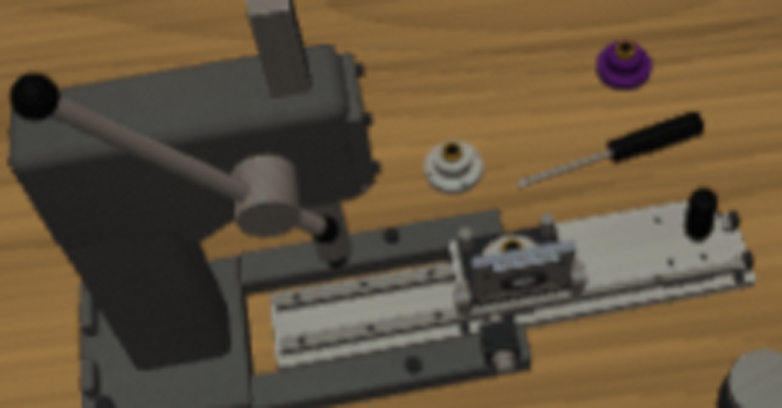

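```bash
python3 - <<'E'
from h import *
T=lambda x,y:(175+x/3.8,145+y/3.8)
S=lambda x,y:(95+x/3.4,125+y/3.4)
d=np.load('top0.npz')['d'];ds=np.load('scene0.npz')['d']
def show(n,cam,uv,z):
    D=(d if cam=='top' else ds)[int(round(uv[1])),int(round(uv[0]))]
    print(n,np.round(uv,1),np.round(px2w(cam,*uv,z=z),1),'by depth',np.round(px2w(cam,*uv,depth=D),1))
show('handletop','top',T(92,184),107)
show('bush','top',T(385,185),80)
show('notch','top',T(178,143),46)
show('lipL','top',T(343,38),160)
show('lipR','top',T(437,38),160)
show('leafcTL','top',T(315,50),165)
show('leafcTR','top',T(466,43),165)
show('plate nearL','top',T(28,275),46)
show('plate farL','top',T(28,158),46)
show('blockTR','top',T(457,250),54)
show('blockTL','top',T(310,253),54)
show('hinge L','top',T(297,130),82)
show('hinge R','top',T(471,125),82)
show('railnear end','top',T(735,225),34)
show('handletop','scene',S(703,195),107)
show('bush','scene',S(513,245),80)
show('plunger','scene',S(503,335),50)
show('ram','scene',S(340,258),112)
show('leaf edge L','scene',S(575,245),165)
show('leaf edge R','scene',S(470,265),165)
E
```

```text
handletop [199.2 193.4] [527.1 214.1 107. ] by depth [527.4 214.4 104.8]
bush [276.3 193.7] [534.   51.5  80. ] by depth [533.8  51.5  81.3]
notch [221.8 182.6] [561.8 172.2  46. ] by depth [569.8 175.7   1. ]
lipL [265.3 155. ] [599.5  78.4 160. ] by depth [597.4  78.6 168.7]
lipR [290. 155.] [600.5  29.1 160. ] by depth [639.4  16.2   2. ]
leafcTL [257.9 158.2] [591.5  93.1 165. ] by depth [590.6  93.1 168.9]
leafcTR [297.6 156.3] [596.9  14.3 165. ] by depth [ 6.37e+02 -2.00e+00  5.00e-01]
plate nearL [182.4 217.4] [481.9 257.   46. ] by depth [484.5 261.5  18.5]
plate farL [182.4 186.6] [551.  260.4  46. ] by depth [556.2 265.7  14.7]
blockTR [295.3 210.8] [500.9   8.1  54. ] by depth [501.1   7.9  52.1]
blockTL [256.6 211.6] [497.4  93.1  54. ] by depth [498.3  93.   45.5]
hinge L [253.2 179.2] [564.3 102.   82. ] by depth [563.8 102.   84.7]
hinge R [298.9 177.9] [569.3   3.1  82. ] by depth [569.1   3.2  83. ]
railnear end [368.4 204.2] [ 521.5 -157.8   34. ] by depth [ 522.9 -160.4   23.9]
handletop [301.8 182.4] [523.4 216.8 107. ] by depth [523.6 216.8 107.2]
bush [245.9 197.1] [532.4  53.8  80. ] by depth [533.6  53.7  81.9]
plunger [242.9 223.5] [600.3  35.6  50. ] by depth [600.5  35.6  50.5]
ram [195.  200.9] [543.6 -88.8 112. ] by depth [554.7 -87.  129.9]
leaf edge L [264.1 197.1] [591.2  95.6 165. ] by depth [519.6 109.6  46. ]
leaf edge R [233.2 202.9] [597.1  14.1 165. ] by depth [587.7  14.4 149.2]
```

```bash
python3 - <<'E'
from h import *
s=r.sense();print(cv2.Rodrigues(s['tcp_rot'])[0].round(3))
# refine: grasp the geometry via depth clouds
d=np.load('top0.npz')['d'];m=r.camera_model('top')
v,u=np.mgrid[0:384,0:512];uv=np.stack([u,v],-1).reshape(-1,1,2).astype(float)
n=cv2.undistortPoints(uv,m['K'],m['D'])[:,0];R=cv2.Rodrigues(m['rvec'])[0]
P=(np.c_[n,np.ones(len(n))]*d.reshape(-1,1)-m['tvec'])@R
ok=d.ravel()>0
def sel(b):
    k=ok.copy()
    for i,(a,c) in enumerate(b): k&=(P[:,i]>a)&(P[:,i]<c)
    return P[k]
h=sel([(495,555),(180,245),(98,115)]);print('handle top',len(h),h.mean(0),h.min(0),h.max(0))
l=sel([(560,620),(5,100),(95,185)]);print('leaf',len(l))
A=np.polyfit(l[:,2],l[:,0],1);print('leaf x=a z+b',A, 'angle',np.pi/2+np.arctan(A[0]),l.min(0),l.max(0))
pr=sel([(400,700),(-300,100),(200,500)]);print('press',pr.min(0),pr.max(0))
b=sel([(515,550),(30,75),(76,90)]);print('bush',b.mean(0))
hi=sel([(200,800),(-600,600),(345,600)]);print('high',len(hi),hi.min(0) if len(hi) else'',hi.max(0) if len(hi) else '')
E
```

```text
[[-0.967 -0.     0.254]
 [-0.254  0.001 -0.967]
 [-0.    -1.    -0.001]]
handle top 115 [523.19870944 216.79111841 106.30092743] [511.69483639 204.832303    98.60008995] [534.48698311 230.04514646 110.94506671]
leaf 835
leaf x=a z+b [2.75322536e-01 5.45539606e+02] angle 1.8394623722604933 [569.0342517   13.69688361  95.00132331] [603.50545125  94.91433173 171.83515292]
press [ 499.14475743 -279.58828078  200.02379954] [619.51792077 -41.45797704 447.31820328]
bush [533.54745665  51.29292236  80.72867897]
high 4396 [ 221.05047284 -237.38343774  345.03723925] [619.51792077  56.7635877  479.13230439]
```

The top crop confirms the white housing with its bronze bush sits in the dark nest block at (276,194) on the shuttle, which is the one meant. The notch gap is at about (222,183), and the plunger block is at scene (243,223). Estimates: handle (524,216), nest (533.5,52), hinge pin about (571,54,78), leaf 1.84 rad, notch travel about 141 mm. I'll move to a point behind the leaf, going around the press.

Request:
play_rows(
  moves=[
    {"linear":[0.4,0.6,0.8],"angular":[0,0,-0.3],"gripper":0},
    {"linear":[0.55,0.95,0.7],"angular":[0,0,-0.3],"gripper":0},
    {"linear":[0.55,0.95,0.7],"angular":[0,0,-0.3],"gripper":0},
    {"linear":[0.55,0.95,0.6],"angular":[0,0,-0.3],"gripper":0},
    {"linear":[0.55,0.95,0.6],"angular":[0,0,-0.3],"gripper":0},
  ],
)

```text
time: 0.57
ee_pos: [209.0, -442.7, 279.9]
tcp_rot: [-0.135, 2.173, -2.143]
wrist_force: [1.2, 0.3, 0.4]
opening: 25.3
```

Request:
play_rows(
  moves=[
    {"linear":[0.55,0.95,0.5],"angular":[0,0,-0.3],"gripper":0},
    {"linear":[0.55,0.95,0.5],"angular":[0,0,-0.3],"gripper":0},
    {"linear":[0.55,0.95,0.3],"angular":[0,0,-0.3],"gripper":0},
    {"linear":[0.55,0.95,0],"angular":[0,0,0],"gripper":0},
    {"linear":[0.55,0.95,0],"angular":[0,0,0],"gripper":0},
  ],
)

```text
time: 0.98
ee_pos: [280.2, -318.6, 316.6]
tcp_rot: [-0.048, 2.209, -2.187]
wrist_force: [0.7, 0.2, -0.3]
opening: -0.1
```

Request:
play_rows(
  moves=[
    {"linear":[0.4,1,0],"angular":[0,0,-0.1],"gripper":0},
    {"linear":[0.4,1,0],"angular":[0,0,0],"gripper":0},
    {"linear":[0.4,1,0],"angular":[0,0,0],"gripper":0},
    {"linear":[0.4,1,0],"angular":[0,0,0],"gripper":0},
    {"linear":[0.3,1,0],"angular":[0,0,0],"gripper":0},
  ],
)

```text
time: 1.4
ee_pos: [329.5, -187.0, 316.3]
tcp_rot: [-0.037, 2.214, -2.191]
wrist_force: [0.1, 0.3, -0.1]
opening: -0.1
```

Request:
play_rows(
  moves=[
    {"linear":[0.3,1,0],"angular":[0,0,0],"gripper":0},
    {"linear":[0.3,1,0],"angular":[0,0,0],"gripper":0},
    {"linear":[0.3,1,0],"angular":[0,0,0],"gripper":0},
    {"linear":[0.3,1,0],"angular":[0,0,0],"gripper":0},
    {"linear":[0.3,1,0],"angular":[0,0,0],"gripper":0},
  ],
)

```text
time: 1.82
ee_pos: [366.9, -55.0, 315.8]
tcp_rot: [-0.036, 2.215, -2.191]
wrist_force: [0.4, -0.2, 0.5]
opening: -0.0
```

Request:
play_rows(
  moves=[
    {"linear":[0.3,1,0],"angular":[0,0,0],"gripper":0},
    {"linear":[0.3,1,0],"angular":[0,0,0],"gripper":0},
    {"linear":[0.3,1,0],"angular":[0,0,0],"gripper":0},
    {"linear":[0.3,1,0],"angular":[0,0,0],"gripper":0},
    {"linear":[0.3,1,0],"angular":[0,0,0],"gripper":0},
  ],
)

```text
time: 2.23
ee_pos: [404.0, 77.2, 315.3]
tcp_rot: [-0.037, 2.215, -2.191]
wrist_force: [1.0, 0.2, 0.8]
opening: 0.2
```

Request:
play_rows(
  moves=[
    {"linear":[0.6,-0.2,0],"angular":[0,0,0],"gripper":0},
    {"linear":[1,-0.2,0],"angular":[0,0,0],"gripper":0},
    {"linear":[1,-0.2,0],"angular":[0,0,0],"gripper":0},
    {"linear":[1,-0.1,0],"angular":[0,0,0],"gripper":0},
    {"linear":[1,-0.1,0],"angular":[0,0,0],"gripper":0},
  ],
)

```text
time: 2.65
ee_pos: [518.5, 64.9, 315.8]
tcp_rot: [-0.054, 2.209, -2.182]
wrist_force: [0.6, -0.9, 0.5]
opening: -0.2
```

Request:
play_rows(
  moves=[
    {"linear":[1,0,0],"angular":[0,0,0],"gripper":0},
    {"linear":[1,0,0],"angular":[0,0,0],"gripper":0},
    {"linear":[1,0,0],"angular":[0,0,0],"gripper":0},
    {"linear":[0.9,0,0],"angular":[0,0,0],"gripper":0},
    {"linear":[0.7,0,0],"angular":[0,0,0],"gripper":0},
  ],
)

```text
time: 3.07
ee_pos: [639.2, 64.6, 312.9]
tcp_rot: [-0.057, 2.211, -2.184]
wrist_force: [0.4, -0.5, -0.2]
opening: 0.0
```

Request:
play_rows(
  moves=[
    {"linear":[0.1,-0.2,-0.8],"angular":[0,0,0],"gripper":0},
    {"linear":[0,-0.1,-1],"angular":[0,0,0],"gripper":0},
    {"linear":[0,0,-1],"angular":[0,0,0],"gripper":0},
    {"linear":[0,0,-1],"angular":[0,0,0],"gripper":0},
    {"linear":[0,0,-1],"angular":[0,0,0],"gripper":0},
  ],
)

```text
time: 3.48
ee_pos: [650.1, 56.1, 189.9]
tcp_rot: [-0.046, 2.206, -2.18]
wrist_force: [-0.7, 0.2, -0.3]
opening: 0.2
```

Request:
play_rows(
  moves=[
    {"linear":[0,0,-1],"angular":[0,0,0],"gripper":0},
    {"linear":[0,0,-0.8],"angular":[0,0,0],"gripper":0},
    {"linear":[0,0,-0.1],"angular":[0,0,0],"gripper":0},
    {"linear":[0,0,0],"angular":[0,0,0],"gripper":0},
    {"linear":[0,0,0],"angular":[0,0,0],"gripper":0},
  ],
)

```text
time: 3.9
ee_pos: [644.4, 56.1, 131.6]
tcp_rot: [-0.063, 2.215, -2.187]
wrist_force: [-0.2, -0.8, -0.3]
opening: 0.4
```

```bash
python3 - <<'E'
from h import *
print(r.sense()['ee_pos'],r.sense()['q'])
p,d=r.read_camera('scene'); cv2.imwrite('pics/s1.png',cv2.resize(p[100:240,100:330,::-1],None,fx=3.4,fy=3.4,interpolation=cv2.INTER_CUBIC))
p,d=r.read_camera('top'); cv2.imwrite('pics/t1.png',cv2.resize(p[100:300,170:400,::-1],None,fx=2.9,fy=2.9,interpolation=cv2.INTER_CUBIC))
p,d=r.read_camera('wrist'); cv2.imwrite('pics/w1.png',p[:,:,::-1])
E
```

```text
[644.40523128  56.14998384 131.6488582 ] [-0.04334579  0.48578986  0.13400467  1.22814905  0.0121586   3.0495372 ]
```

View pics/s1.png

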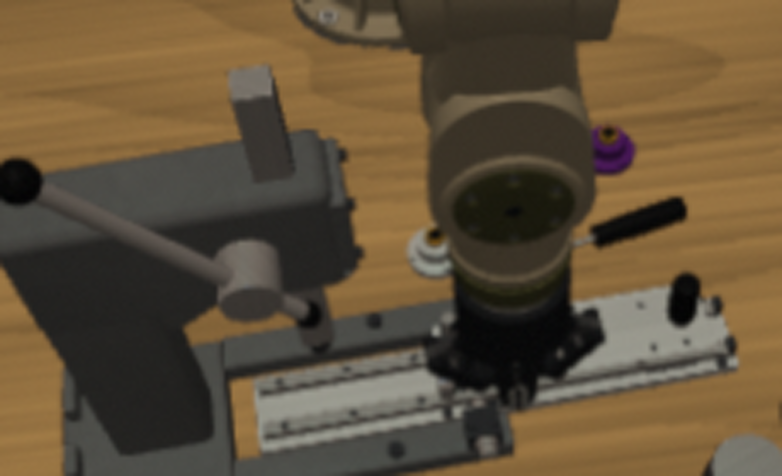

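View pics/w1.png

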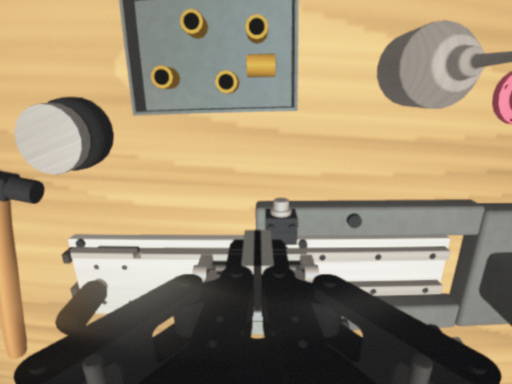

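The scene crop shows the closed fingers hanging just behind the leaf, at crop (515,385). In the wrist view the tray, oiler and tin are well clear. I'll pull the leaf over along its arc.

Request:
play_rows(
  moves=[
    {"linear":[-0.3,0,0.3],"angular":[0,0,0],"gripper":0},
    {"linear":[-0.4,0,0.2],"angular":[0,0,0],"gripper":0},
    {"linear":[-0.4,0,0],"angular":[0,0,0],"gripper":0},
    {"linear":[-0.3,0,0],"angular":[0,0,0],"gripper":0},
    {"linear":[-0.3,0,0],"angular":[0,0,0],"gripper":0},
  ],
)

```text
time: 4.47
ee_pos: [603.9, 56.0, 153.4]
tcp_rot: [-0.047, 2.207, -2.181]
wrist_force: [0.1, -1.2, 0.2]
opening: 0.2
```

Request:
play_rows(
  moves=[
    {"linear":[-0.3,0,0],"angular":[0,0,0],"gripper":0},
    {"linear":[-0.3,0,0],"angular":[0,0,0],"gripper":0},
    {"linear":[-0.3,0,0],"angular":[0,0,0],"gripper":0},
    {"linear":[-0.3,0,0],"angular":[0,0,0],"gripper":0},
    {"linear":[-0.3,0,0],"angular":[0,0,0],"gripper":0},
  ],
)

```text
time: 4.88
ee_pos: [562.2, 56.0, 155.7]
tcp_rot: [-0.044, 2.205, -2.18]
wrist_force: [0.1, 0.4, 0.2]
opening: 0.2
```

```bash
python3 - <<'E'
from h import *
p,d=r.read_camera('scene'); cv2.imwrite('pics/s2.png',cv2.resize(p[160:260,170:330,::-1],None,fx=4.5,fy=4.5,interpolation=cv2.INTER_CUBIC))
p,d=r.read_camera('wrist'); cv2.imwrite('pics/w2.png',p[:,:,::-1])
print(r.sense()['wrist_force'],r.sense()['ee_pos'])
E
```

```text
[-0.05535316  0.11934067 -0.97516132] [561.55867977  56.15751319 155.78518526]
```

View pics/s2.png

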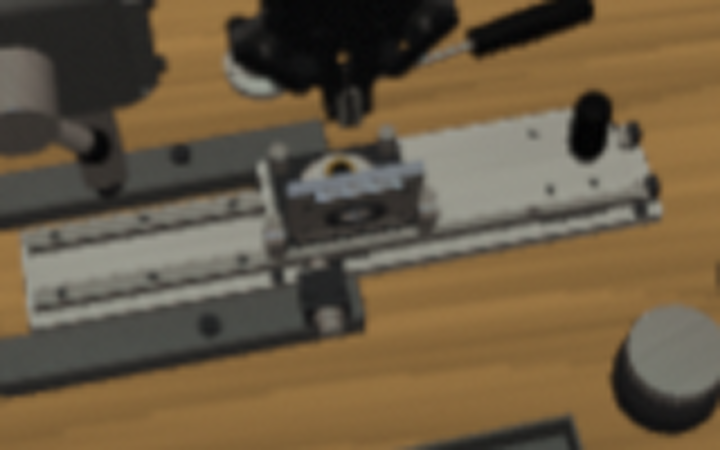

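View pics/w2.png

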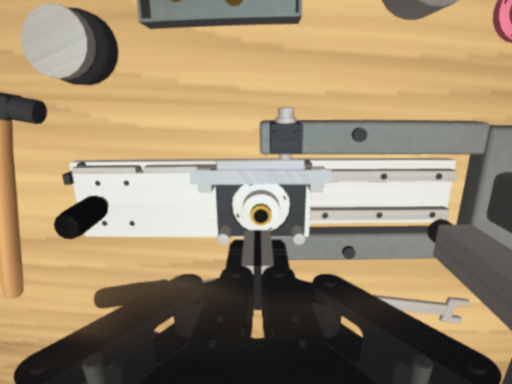

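```bash
python3 - <<'E'
from h import *
s=r.sense();print(s['ee_pos'],proj('scene',s['ee_pos']), (proj('scene',s['ee_pos'])-[170,160])*4.5)
m=r.camera_model('wrist');T=np.linalg.inv(m['tool_from_camera'])
def wproj(P):
    R=cv2.Rodrigues(s['tcp_rot'])[0]; t=R.T@(np.array(P,float)-s['ee_pos']); c=T[:3,:3]@t+T[:3,3]
    return cv2.projectPoints(c.reshape(1,1,3),np.zeros(3),np.zeros(3),m['K'],m['D'])[0].ravel()
print('tcp',wproj(s['ee_pos']),'bush',wproj([533.5,52,80]),'handle',wproj([524,216,107]))
for th in (1.6,1.84,1.9):
    print(th,'leafedge',wproj([571-91*np.cos(th)+4*np.sin(th),54,78+91*np.sin(th)+4*np.cos(th)]), (proj('scene',[571-91*np.cos(th)+4*np.sin(th),54,78+91*np.sin(th)])-[170,160])*4.5)
p,d=r.read_camera('top'); cv2.imwrite('pics/t2.png',cv2.resize(p[130:240,175:385,::-1],None,fx=3.8,fy=3.8,interpolation=cv2.INTER_CUBIC))
p,d=r.read_camera('wrist');np.save('wd2.npy',d)
print(d[150:200,255].round())
E
```

```text
[561.55867977  56.15751319 155.78518526] [[247.59598451 191.30775012]] [[349.1819303  140.88487552]]
tcp [258.73023606 221.52487157] bush [262.29521047 216.82572604] handle [ 66.91032966 229.0991925 ]
1.6 leafedge [263.81253818 204.82855574] [[348.85431056 152.39749637]]
1.84 leafedge [265.86537272 166.4809532 ] [[354.01998676 186.7133792 ]]
1.9 leafedge [266.3372406  156.83180427] [[355.29753021 195.790371  ]]
[331. 330.   0. 332. 334. 333. 333. 334. 333. 333. 335. 331. 326. 324.
 169. 168. 168. 169. 170. 168. 168. 169. 168. 169. 169. 169. 169. 169.
 169. 169. 169. 169. 168. 169. 169. 170. 170. 169. 285. 285. 286. 286.
 287. 285. 282. 278. 277. 274. 272. 272.]
```

View pics/t2.png

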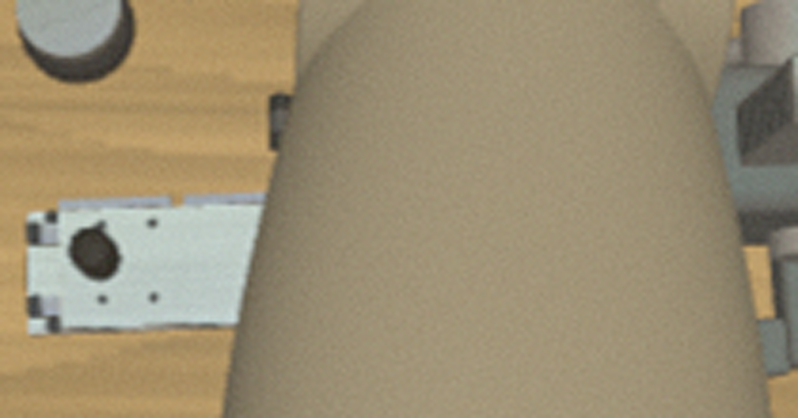

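```bash
python3 - <<'E'
from h import *
d=np.load('wd2.npy');m=r.camera_model('wrist');Tc=m['tool_from_camera']
for u,v in [(250,232),(250,236),(250,240),(250,250),(266,232),(266,236),(266,240),(266,250),(258,240)]:
    n=cv2.undistortPoints(np.array([[[u,v]]],float),m['K'],m['D'])[0,0]
    print(u,v,d[v,u],np.round(Tc[:3,:3]@(np.r_[n,1]*d[v,u])+Tc[:3,3],1))
E
```

```text
250 232 149.06157 [-10.5 -36.6  -4.6]
250 236 145.97719 [-10.  -40.   -4.5]
250 240 140.79651 [-10.5 -45.3  -4.4]
250 250 130.51266 [-11.1 -55.8  -4.1]
266 232 148.6508 [-10.7 -37.    3.4]
266 236 145.6786 [-10.1 -40.3   3.3]
266 240 0.0 [ -76.2 -172.2   -1. ]
266 250 132.92207 [ -9.9 -53.7   3. ]
258 240 141.51877 [-10.2 -44.6  -0.6]
```

```bash
python3 - <<'E'
import cv2
a=cv2.imread('pics/w2.png')[140:300,190:330]; cv2.imwrite('pics/w2c.png',cv2.resize(a,None,fx=4,fy=3.7,interpolation=cv2.INTER_CUBIC))
E
```

```text
(no output)
```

View pics/w2c.png

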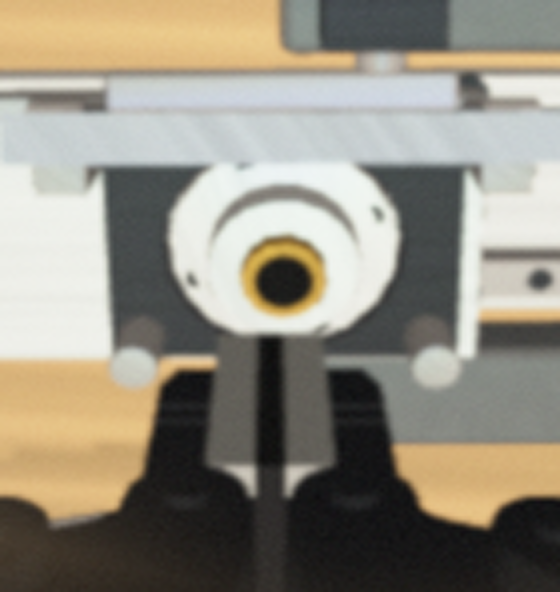

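```bash
python3 - <<'E'
from h import *
m=r.camera_model('wrist');Tc=m['tool_from_camera']
def pts(d,us,vs):
    for u in us:
        for v in vs:
            n=cv2.undistortPoints(np.array([[[u,v]]],float),m['K'],m['D'])[0,0]
            print(u,v,d[v,u],np.round(Tc[:3,:3]@(np.r_[n,1]*d[v,u])+Tc[:3,3],1))
d0=np.load('wrist0.npz')['d']
pts(d0,(158,164,350,358),(238,244,248,256))
print()
d=np.load('wd2.npy')
pts(d,(244,250,254,264,268),(226,228,230,231,233))
a=cv2.imread('pics/wrist0.png')[200:360,80:440]; cv2.imwrite('pics/w0c.png',cv2.resize(a,None,fx=2.2,fy=2.2,interpolation=cv2.INTER_CUBIC))
E
```

```text
158 238 414.99646 [ 115.2  202.6 -139.9]
158 244 136.92487 [-10.4 -49.4 -46.9]
158 248 132.92853 [-10.6 -53.5 -45.5]
158 256 126.37116 [-10.6 -60.4 -43.4]
164 238 413.99222 [ 114.7  201.7 -131.1]
164 244 136.62091 [-10.6 -49.6 -44. ]
164 248 135.12558 [ -9.5 -51.5 -43.5]
164 256 136.75491 [ -5.2 -51.2 -44. ]
350 238 411.85272 [113.7 199.8 128.1]
350 244 137.02054 [-10.4 -49.3  42. ]
350 248 136.20383 [ -9.  -50.5  41.7]
350 256 135.99248 [ -5.6 -51.8  41.7]
358 238 413.2049 [114.4 201.  139.8]
358 244 137.0668 [-10.3 -49.2  45.7]
358 248 133.59158 [-10.3 -52.9  44.6]
358 256 126.42558 [-10.5 -60.3  42.1]

244 226 298.33356 [ 49.6 101.  -14.1]
244 228 298.12064 [ 51.4 100.2 -14.1]
244 230 302.94263 [ 55.4 104.  -14.3]
244 231 302.09747 [ 56.  102.9 -14.3]
244 233 302.60657 [ 58.2 102.7 -14.3]
250 226 280.24792 [42.  84.4 -7.7]
250 228 281.7513 [44.4 85.2 -7.7]
250 230 151.87129 [-10.2 -33.7  -4.6]
250 231 149.33157 [-10.9 -36.2  -4.6]
250 233 147.46227 [-10.7 -38.2  -4.5]
254 226 280.4157 [42.  84.6 -3.9]
254 228 280.2094 [43.7 83.8 -3.9]
254 230 151.48459 [-10.4 -34.1  -2.6]
254 231 149.61873 [-10.7 -35.9  -2.6]
254 233 148.91856 [-10.1 -36.9  -2.6]
264 226 271.49615 [38.3 76.4  5.3]
264 228 280.29782 [43.8 83.9  5.5]
264 230 150.66687 [-10.8 -34.8   2.5]
264 231 149.96669 [-10.6 -35.6   2.4]
264 233 147.1666 [-10.9 -38.5   2.4]
268 226 280.71854 [42.2 84.8  9.2]
268 228 281.06375 [44.1 84.6  9.2]
268 230 150.517 [-10.8 -35.    4.5]
268 231 150.13939 [-10.5 -35.5   4.5]
268 233 147.03325 [-10.9 -38.6   4.4]
```

View pics/w0c.png

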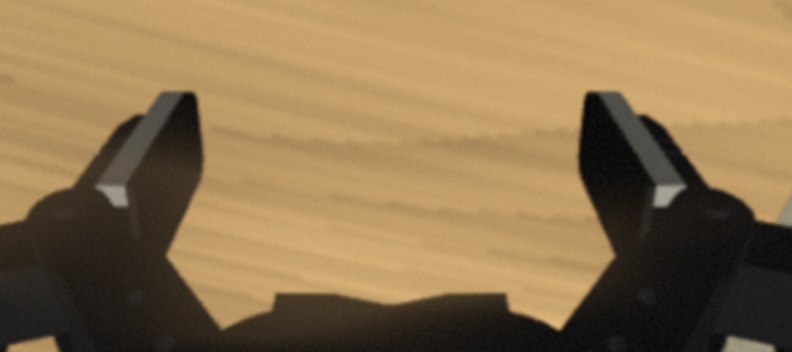

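The fingers passed above the leaf. The wrist depth puts the shut finger ends at tool y ≈ −34 mm, so they end about 34 mm short of the reported TCP, and the scene view agrees in direction. I'll use that measured offset, go back, and repeat lower.

Request:
play_rows(
  moves=[
    {"linear":[0.5,0,0.1],"angular":[0,0,0],"gripper":0},
    {"linear":[0.8,0,0],"angular":[0,0,0],"gripper":0},
    {"linear":[0.8,0,0],"angular":[0,0,0],"gripper":0},
    {"linear":[0.8,0,0],"angular":[0,0,0],"gripper":0},
    {"linear":[0.3,0,0],"angular":[0,0,0],"gripper":0},
  ],
)

```text
time: 5.5
ee_pos: [646.3, 56.0, 158.2]
tcp_rot: [-0.043, 2.204, -2.179]
wrist_force: [-0.0, -0.6, -0.9]
opening: -0.3
```

Request:
play_rows(
  moves=[
    {"linear":[0,0,-0.3],"angular":[0,0,0],"gripper":0},
    {"linear":[0,0,-0.6],"angular":[0,0,0],"gripper":0},
    {"linear":[0,0,-0.6],"angular":[0,0,0],"gripper":0},
    {"linear":[0,0,-0.2],"angular":[0,0,0],"gripper":0},
    {"linear":[0,0,0],"angular":[0,0,0],"gripper":0},
  ],
)

```text
time: 5.92
ee_pos: [649.3, 55.6, 110.5]
tcp_rot: [-0.042, 2.204, -2.179]
wrist_force: [-0.3, -0.3, -0.2]
opening: -0.2
```

Request:
play_rows(
  moves=[
    {"linear":[-0.4,0,0],"angular":[0,0,0],"gripper":0},
    {"linear":[-0.4,0,0],"angular":[0,0,0],"gripper":0},
    {"linear":[-0.3,0,0],"angular":[0,0,0],"gripper":0},
    {"linear":[-0.3,0,0],"angular":[0,0,0],"gripper":0},
    {"linear":[-0.3,0,0],"angular":[0,0,0],"gripper":0},
  ],
)

```text
time: 6.33
ee_pos: [605.9, 55.3, 110.5]
tcp_rot: [-0.041, 2.204, -2.179]
wrist_force: [2.2, -0.6, 1.8]
opening: 0.5
```

Request:
play_rows(
  moves=[
    {"linear":[-0.3,0,0],"angular":[0,0,0],"gripper":0},
    {"linear":[-0.3,0,0],"angular":[0,0,0],"gripper":0},
    {"linear":[-0.3,0,0],"angular":[0,0,0],"gripper":0},
    {"linear":[-0.2,0,0],"angular":[0,0,0],"gripper":0},
    {"linear":[0,0,0],"angular":[0,0,0],"gripper":0},
  ],
)

```text
time: 6.75
ee_pos: [576.3, 54.7, 113.2]
tcp_rot: [-0.034, 2.2, -2.178]
wrist_force: [1.2, -0.7, -0.6]
opening: -0.3
```

```bash
python3 - <<'E'
from h import *
p,d=r.read_camera('scene'); cv2.imwrite('pics/s3.png',cv2.resize(p[160:260,170:330,::-1],None,fx=4.5,fy=4.5,interpolation=cv2.INTER_CUBIC))
p,d=r.read_camera('wrist'); cv2.imwrite('pics/w3.png',p[:,:,::-1])
print(r.sense()['wrist_force'],r.sense()['ee_pos'])
E
```

```text
[-0.17222169  0.20073304  0.28799678] [576.94566644  54.83653753 113.06394344]
```

View pics/s3.png

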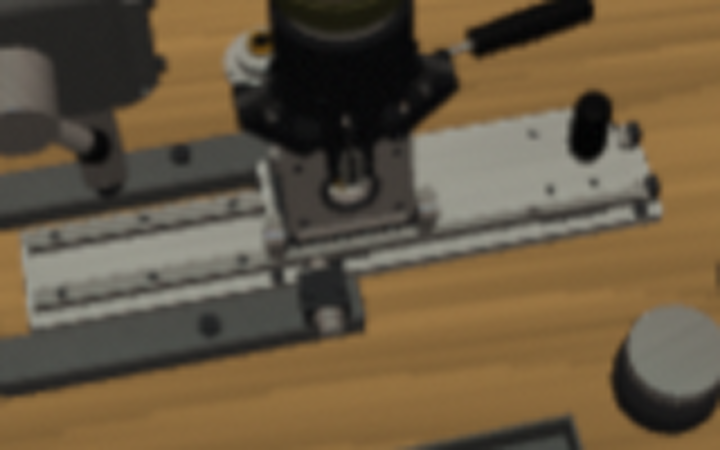

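View pics/w3.png

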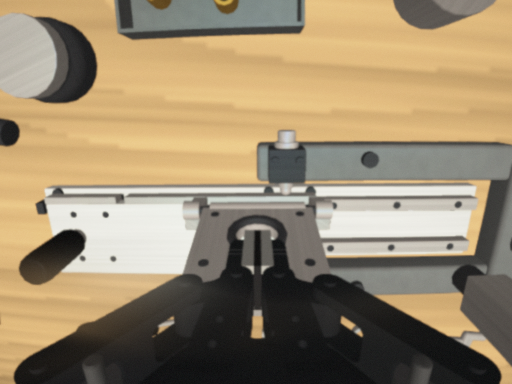

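The scene view now shows the leaf pulled past upright towards the robot, with the fingertips on its upper face. I'll continue along the arc.

Request:
play_rows(
  moves=[
    {"linear":[-0.4,0,0],"angular":[0,0,0],"gripper":0},
    {"linear":[-0.4,0,0],"angular":[0,0,0],"gripper":0},
    {"linear":[-0.4,0,-0.15],"angular":[0,0,0],"gripper":0},
    {"linear":[-0.4,0,-0.25],"angular":[0,0,0],"gripper":0},
    {"linear":[-0.35,0,-0.3],"angular":[0,0,0],"gripper":0},
  ],
)

```text
time: 7.27
ee_pos: [530.5, 54.5, 96.0]
tcp_rot: [-0.028, 2.197, -2.176]
wrist_force: [1.4, -0.4, 0.0]
opening: -0.2
```

Request:
play_rows(
  moves=[
    {"linear":[-0.3,0,-0.35],"angular":[0,0,0],"gripper":0},
    {"linear":[-0.2,0,-0.35],"angular":[0,0,0],"gripper":0},
    {"linear":[-0.15,0,-0.35],"angular":[0,0,0],"gripper":0},
    {"linear":[-0.1,0,-0.3],"angular":[0,0,0],"gripper":0},
    {"linear":[0,0,0],"angular":[0,0,0],"gripper":0},
  ],
)

```text
time: 7.68
ee_pos: [507.6, 54.9, 59.7]
tcp_rot: [-0.031, 2.198, -2.176]
wrist_force: [-0.1, -0.3, 0.9]
opening: -0.2
```

```bash
python3 - <<'E'
from h import *
p,d=r.read_camera('scene'); cv2.imwrite('pics/s4.png',cv2.resize(p[160:260,170:330,::-1],None,fx=4.5,fy=4.5,interpolation=cv2.INTER_CUBIC))
p,d=r.read_camera('wrist'); cv2.imwrite('pics/w4.png',p[:,:,::-1])
print(r.sense()['wrist_force'],r.sense()['ee_pos'])
E
```

```text
[0.30222135 0.09885011 1.02445989] [508.87816444  54.84072506  60.86821073]
```

View pics/s4.png

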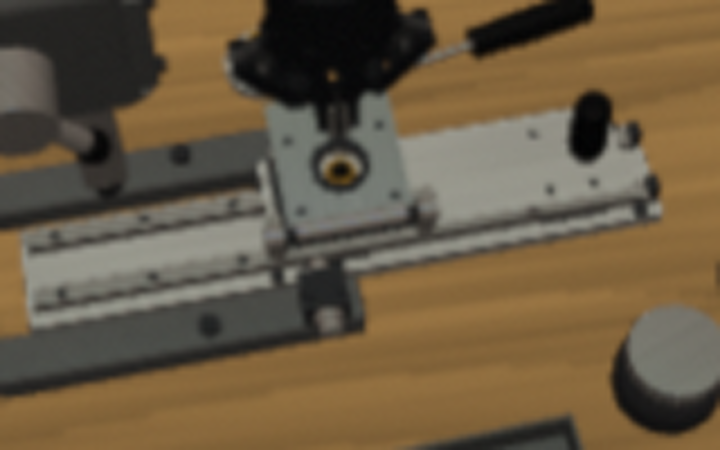

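View pics/w4.png

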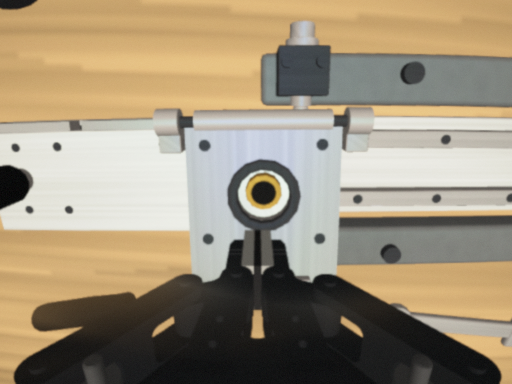

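The leaf is nearly level and the bush shows through the guide hole at wrist (263,192). I'll press it fully down until the force rises.

Request:
play_rows(
  moves=[
    {"linear":[-0.05,0,-0.2],"angular":[0,0,0],"gripper":0},
    {"linear":[-0.05,0,-0.2],"angular":[0,0,0],"gripper":0},
    {"linear":[0,0,-0.15],"angular":[0,0,0],"gripper":0},
    {"linear":[0,0,-0.1],"angular":[0,0,0],"gripper":0},
    {"linear":[0,0,-0.05],"angular":[0,0,0],"gripper":0},
  ],
)

```text
time: 8.2
ee_pos: [508.7, 54.8, 51.7]
tcp_rot: [-0.022, 2.192, -2.173]
wrist_force: [-1.3, -1.1, 1.2]
opening: -0.0
```

Request:
play_rows(
  moves=[
    {"linear":[0,0,-0.15],"angular":[0,0,0],"gripper":0},
    {"linear":[0,0,-0.15],"angular":[0,0,0],"gripper":0},
    {"linear":[0,0,-0.15],"angular":[0,0,0],"gripper":0},
    {"linear":[0,0,-0.15],"angular":[0,0,0],"gripper":0},
    {"linear":[0,0,-0.15],"angular":[0,0,0],"gripper":0},
  ],
)

```text
time: 8.62
ee_pos: [509.3, 54.7, 51.2]
tcp_rot: [-0.012, 2.184, -2.17]
wrist_force: [-12.6, 0.0, 32.7]
opening: -0.0
```

The leaf is bottomed, with the force rising to 33 N and no further movement. I'll lift off now.

Request:
play_rows(
  moves=[
    {"linear":[0,0,0.3],"angular":[0,0,0],"gripper":0},
    {"linear":[0,0,0.8],"angular":[0,0,0],"gripper":0},
    {"linear":[0,0,1],"angular":[0,0,0],"gripper":0},
    {"linear":[0,0,1],"angular":[0,0,0],"gripper":0},
    {"linear":[0,0.3,1],"angular":[0,0,0],"gripper":0},
  ],
)

```text
time: 9.03
ee_pos: [505.0, 61.8, 154.0]
tcp_rot: [-0.019, 2.188, -2.174]
wrist_force: [-0.2, 0.3, 0.2]
opening: -0.1
```

```bash
python3 - <<'E'
from h import *
s=r.sense();print(s['ee_pos'],s['q'].round(3),s['wrist_force']);print(cv2.Rodrigues(s['tcp_rot'])[0].round(3))
p,d=r.read_camera('scene'); cv2.imwrite('pics/s5.png',cv2.resize(p[160:260,170:330,::-1],None,fx=4.5,fy=4.5,interpolation=cv2.INTER_CUBIC))
p,dw=r.read_camera('wrist'); cv2.imwrite('pics/w5.png',p[:,:,::-1]);np.savez('w5.npz',p=p,d=dw,ee=s['ee_pos'],rot=s['tcp_rot'])
# leaf plane from scene depth
m=r.camera_model('scene');v,u=np.mgrid[0:384,0:512]
n=cv2.undistortPoints(np.stack([u,v],-1).reshape(-1,1,2).astype(float),m['K'],m['D'])[:,0];R=cv2.Rodrigues(m['rvec'])[0]
P=(np.c_[n,np.ones(len(n))]*d.reshape(-1,1)-m['tvec'])@R
# wrist
m=r.camera_model('wrist');n=cv2.undistortPoints(np.stack([u,v],-1).reshape(-1,1,2).astype(float),m['K'],m['D'])[:,0];T=m['tool_from_camera']
Q=(np.c_[n,np.ones(len(n))]*dw.reshape(-1,1))@T[:3,:3].T+T[:3,3]
Q=Q@cv2.Rodrigues(s['tcp_rot'])[0].T+s['ee_pos']
for name,A in(('scene',P),('wrist',Q)):
    k=(A[:,0]>484)&(A[:,0]<565)&(A[:,1]>18)&(A[:,1]<90)&(A[:,2]>72)&(A[:,2]<100)
    B=A[k]; c=np.linalg.lstsq(np.c_[B[:,0]-525,B[:,1]-54,np.ones(len(B))],B[:,2],rcond=None)[0]; print(name,len(B),c)
E
```

```text
[505.02660904  61.82171889 153.96649889] [-0.042  0.178 -0.249  1.114  0.009  3.051] [-0.24427241  0.27379362  0.16867359]
[[-0.998  0.031  0.049]
 [-0.049  0.007 -0.999]
 [-0.032 -0.999 -0.006]]
scene 617 [-2.07954476e-02 -8.92028422e-03  8.23407193e+01]
wrist 7408 [-6.91304725e-03 -3.77833363e-03  7.60918890e+01]
```

View pics/w5.png

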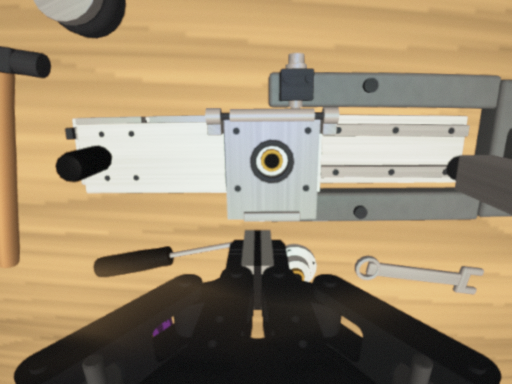

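View pics/s5.png

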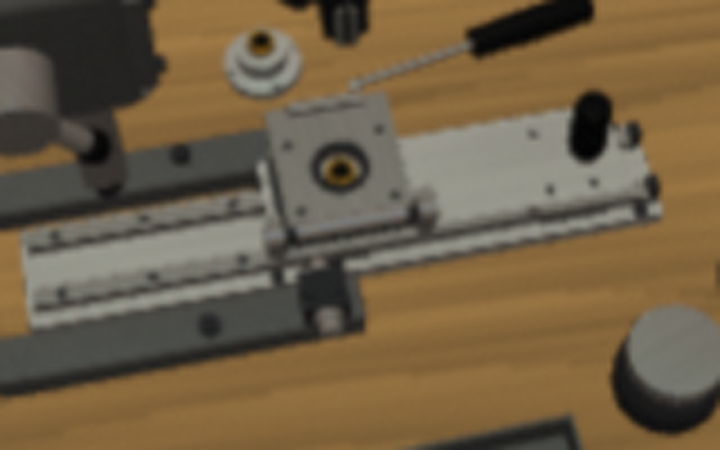

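```bash
python3 - <<'E'
from h import *
a=cv2.imread('pics/w5.png')
cv2.imwrite('pics/w5a.png',cv2.resize(a[85:200,50:180],None,fx=5,fy=5,interpolation=cv2.INTER_CUBIC))
cv2.imwrite('pics/w5b.png',cv2.resize(a[45:145,240:370],None,fx=5,fy=5,interpolation=cv2.INTER_CUBIC))
E
```

```text
(no output)
```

View pics/w5a.png

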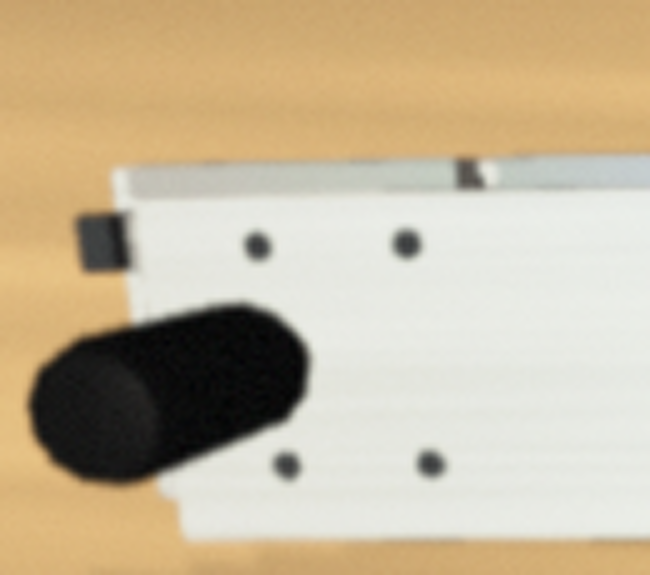

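View pics/w5b.png

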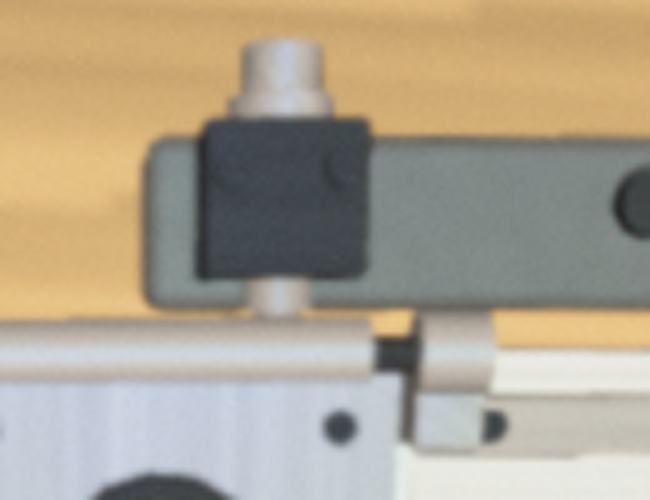

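```bash
cat >> h.py <<'E'
def wray(ee,rot,u,v):
    m=r.camera_model('wrist');T=m['tool_from_camera'];R=cv2.Rodrigues(np.array(rot))[0]
    n=cv2.undistortPoints(np.array([[[u,v]]],float),m['K'],m['D'])[0,0]
    return R@T[:3,3]+np.array(ee), R@T[:3,:3]@np.r_[n,1]
def wz(ee,rot,u,v,z,dz=0):
    c,d=wray(ee,rot,u,v); c=c+[0,0,dz]; return c+d*(z-c[2])/d[2]
E
python3 - <<'E'
from h import *
f=np.load('w5.npz');ee,rot,D=f['ee'],f['rot'],f['d']
def dep(u,v):
    c,d=wray(ee,rot,u,v); k=D[v-2:v+3,u-2:u+3];k=np.median(k[k>0]); return (c+d*k).round(1)
for n,u,v in [('bench',150,60),('bench',60,230),('plate',190,150),('leaf',245,185),('handletop',69,166),('pressleg',340,90),('block',296,80),('bench',440,310),('bench',430,40)]: print(n,dep(u,v))
for dz in (0,6):
    print('dz',dz)
    for n,u,v,z in [('notch',145.4,119.4,46),('plunger',295.8,105,45),('handletop',69.6,166,107),('bush',271.5,160,80),('pinL',214,116,78),('pinR',330,116,78)]: print(n,wz(ee,rot,u,v,z,dz).round(1))
E
```

```text
bench [617.  183.3  -7.5]
bench [414.8 306.9  -5.9]
plate [529.8 130.3  39.5]
leaf [507.1  74.   75.9]
handletop [522.3 214.9 100.2]
pressleg [594.2 -14.5  19.1]
block [599.   32.9  44.6]
bench [ 323.  -193.7   -4.7]
bench [ 653.2 -112.1   -7.4]
dz 0
notch [557.8 170.7  46. ]
plunger [577.1  31.4  45. ]
handletop [524.  209.9 107. ]
bush [531.1  52.4  80. ]
pinL [564.9 101.6  78. ]
pinR [569.7   6.6  78. ]
dz 6
notch [557.4 172.9  46. ]
plunger [577.1  30.7  45. ]
handletop [522.6 213.9 107. ]
bush [530.   52.1  80. ]
pinL [564.7 102.5  78. ]
pinR [569.6   5.2  78. ]
```

The leaf is level (fit slope ≤0.02) and the bush shows in the hole. In the wrist view the notch is at (145,119), the plunger axis at (296,105) and the handle top at (70,166), so the remaining travel is about 142 mm. I'll go above the handle, yawing +0.4 to keep joint 6 in range, and open the gripper.

Request:
play_rows(
  moves=[
    {"linear":[0,0.2,0],"angular":[-0.1,0.4,0.6],"gripper":1},
    {"linear":[0.1,0.5,0],"angular":[0,0,0.9],"gripper":1},
    {"linear":[0.1,0.7,-0.2],"angular":[0,0,0.9],"gripper":1},
    {"linear":[0.1,0.8,-0.3],"angular":[0,0,0.9],"gripper":1},
    {"linear":[0.1,0.8,-0.3],"angular":[0,0,0.9],"gripper":1},
  ],
)

```text
time: 9.55
ee_pos: [520.9, 137.1, 137.3]
tcp_rot: [-0.388, 2.0, -2.001]
wrist_force: [0.7, 0.2, 0.4]
opening: 60.6
```

Request:
play_rows(
  moves=[
    {"linear":[0.1,0.8,-0.3],"angular":[0,0,0.6],"gripper":1},
    {"linear":[0.1,0.8,0],"angular":[0,0,0],"gripper":1},
    {"linear":[0.1,0.8,0],"angular":[0,0,0],"gripper":1},
    {"linear":[0.1,0.3,0],"angular":[0,0,0],"gripper":1},
    {"linear":[0,0,0],"angular":[0,0,0],"gripper":1},
  ],
)

```text
time: 9.97
ee_pos: [528.9, 209.8, 121.9]
tcp_rot: [-0.449, 1.97, -1.969]
wrist_force: [0.3, -0.8, -0.9]
opening: 85.7
```

```bash
python3 - <<'E'
from h import *
s=r.sense();print(s['ee_pos'],s['q'].round(3),s['wrist_force']);print(cv2.Rodrigues(s['tcp_rot'])[0].round(3))
p,dw=r.read_camera('wrist'); cv2.imwrite('pics/w6.png',p[:,:,::-1]);np.savez('w6.npz',p=p,d=dw,ee=s['ee_pos'],rot=s['tcp_rot'])
E
```

```text
[528.85556697 209.7622562  121.92650368] [ 2.360e-01  3.330e-01 -1.230e-01  1.112e+00  1.000e-03  2.926e+00] [ 0.29429855 -0.80282806 -0.90676948]
[[-0.9    0.003  0.436]
 [-0.436  0.002 -0.9  ]
 [-0.004 -1.    -0.   ]]
```

View pics/w6.png

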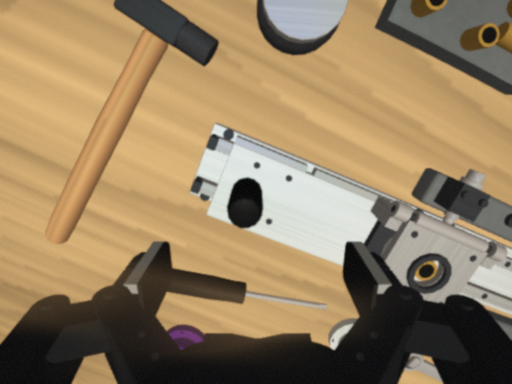

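```bash
python3 - <<'E'
from h import *
f=np.load('w6.npz');ee,rot,D=f['ee'],f['rot'],f['d']
R=cv2.Rodrigues(rot)[0]
p=f['p'][160:250,200:300,::-1]; cv2.imwrite('pics/w6c.png',cv2.resize(p,None,fx=6,fy=6,interpolation=cv2.INTER_CUBIC))
k=np.zeros(D.shape,bool)
vv,uu=np.mgrid[170:232,215:275]
L=[]
for v,u in zip(vv.ravel(),uu.ravel()):
    if D[v,u]>0:
        c,d=wray(ee,rot,u,v); w=c+d*D[v,u]
        if w[2]>92: L.append(w)
L=np.array(L);print(len(L),L.mean(0),L.min(0),L.max(0)); t=L[L[:,2]>L[:,2].max()-8]; print(t.mean(0),t.min(0),t.max(0), 'tool',R.T@(t.mean(0)-ee))
E
```

```text
Traceback (most recent call last):
  File "h.py", line 13, in wray
    m=r.camera_model('wrist');T=m['tool_from_camera'];R=cv2.Rodrigues(np.array(rot))[0]
ValueError: time passes only in moves, steps and waits
```

View pics/w6c.png

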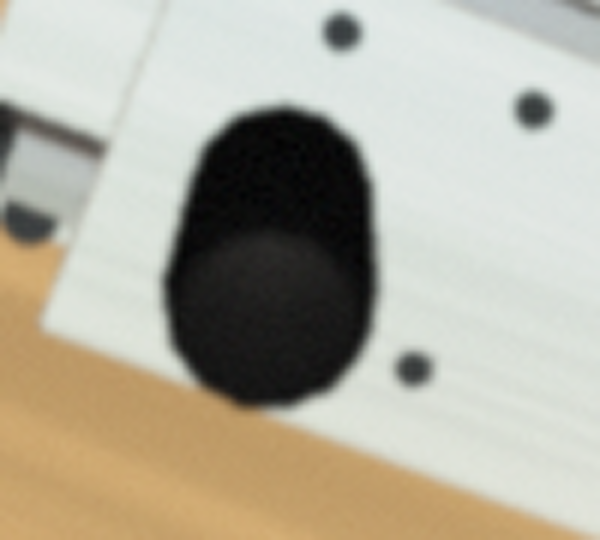

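```bash
python3 - <<'E'
from h import *
f=np.load('w6.npz');ee,rot,D=f['ee'],f['rot'],f['d'];R=cv2.Rodrigues(rot)[0]
for u,v,z in((245,213,107),(247.5,193,54)):
  for dz in(0,6):
    w=wz(ee,rot,u,v,z,dz);print(w.round(1),'tool',(R.T@(w-ee-[0,0,dz])).round(1))
c,d=wray(ee,rot,245,213);k=D[208:219,240:251];w=c+d*np.median(k[k>0]);print(w,R.T@(w-ee))
E
```

```text
[524.9 218.2 107. ] tool [-0.1 14.9 -9.3]
[522.6 217.4 107. ] tool [ 2.4 20.9 -9.6]
[522.  216.8  54. ] tool [ 3.3 67.9 -9.3]
[520.2 216.1  54. ] tool [ 5.3 73.9 -9.5]
[524.5202535  218.09698979 105.96432451] [ 0.32152959 15.96116911 -9.39103775]
```

The handle is about 9.4 mm off along the jaws, with its top disc at wrist (245,213). I'll centre on (523.5, 217.5) and descend.

Request:
play_rows(
  moves=[
    {"linear":[-0.2,0.3,0],"angular":[0,0,0],"gripper":1},
    {"linear":[0,0,-0.5],"angular":[0,0,0],"gripper":1},
    {"linear":[0,0,-0.5],"angular":[0,0,0],"gripper":1},
    {"linear":[0,0,-0.5],"angular":[0,0,0],"gripper":1},
    {"linear":[0,0,-0.3],"angular":[0,0,0],"gripper":1},
  ],
)

```text
time: 10.43
ee_pos: [523.5, 214.0, 77.3]
tcp_rot: [-0.441, 1.971, -1.972]
wrist_force: [-0.3, -0.2, -0.2]
opening: 85.5
```

```bash
python3 - <<'E'
from h import *
s=r.sense();print(s['ee_pos'],s['wrist_force'])
p,dw=r.read_camera('wrist'); cv2.imwrite('pics/w7.png',p[:,:,::-1])
E
```

```text
[523.48345878 214.01838273  77.25426983] [-0.28723667 -0.20865878 -0.20707914]
```

View pics/w7.png

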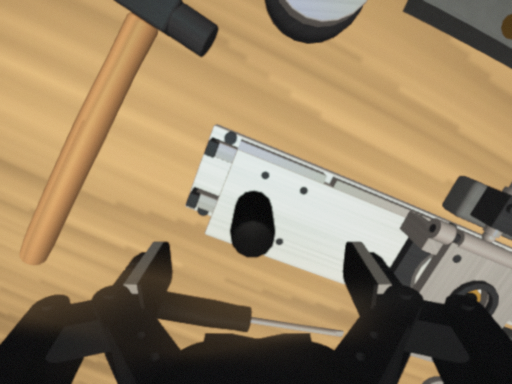

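Request:
play_rows(
  moves=[
    {"linear":[0,0.15,-0.4],"angular":[0,0,0],"gripper":1},
    {"linear":[0,0,-0.5],"angular":[0,0,0],"gripper":1},
    {"linear":[0,0,-0.5],"angular":[0,0,0],"gripper":1},
    {"linear":[0,0,-0.4],"angular":[0,0,0],"gripper":1},
    {"linear":[0,0,-0.1],"angular":[0,0,0],"gripper":1},
  ],
)

```text
time: 10.9
ee_pos: [523.7, 216.9, 27.7]
tcp_rot: [-0.436, 1.973, -1.973]
wrist_force: [0.1, -0.4, 0.6]
opening: 85.2
```

```bash
python3 - <<'E'
from h import *
s=r.sense();print(s['ee_pos'],s['wrist_force'])
p,dw=r.read_camera('wrist'); cv2.imwrite('pics/w8.png',p[:,:,::-1])
p,dw=r.read_camera('scene'); cv2.imwrite('pics/s8.png',cv2.resize(p[130:240,220:350,::-1],None,fx=5,fy=5,interpolation=cv2.INTER_CUBIC))
E
```

```text
[523.69456535 216.91640326  27.68487114] [ 0.13403632 -0.40483161  0.60550377]
```

View pics/w8.png

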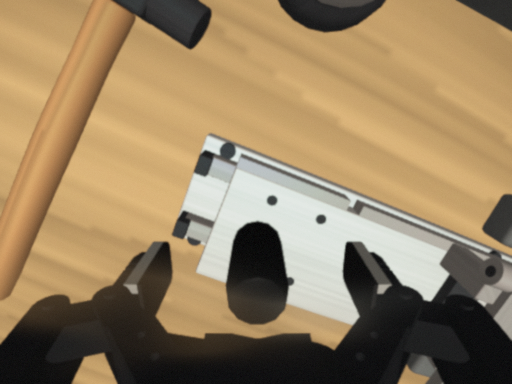

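View pics/s8.png

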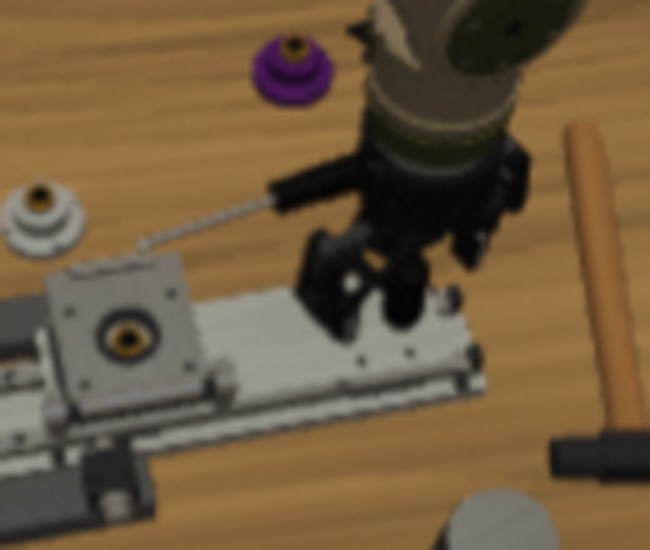

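The handle is centred between the pads at wrist column 257. Closing.

Request:
play_rows(
  moves=[
    {"linear":[0,0,-0.1],"angular":[0,0,0],"gripper":0.6},
    {"linear":[0,0,0],"angular":[0,0,0],"gripper":0.4},
    {"linear":[0,0,0],"angular":[0,0,0],"gripper":0.2},
    {"linear":[0,0,0],"angular":[0,0,0],"gripper":0},
    {"linear":[0,0,0],"angular":[0,0,0],"gripper":0},
  ],
  force=60,
)

```text
time: 11.42
ee_pos: [526.0, 217.8, 28.5]
tcp_rot: [-0.431, 1.972, -1.97]
wrist_force: [-9.0, 12.9, 6.0]
opening: 25.5
```

Request:
play_rows(
  moves=[
    {"linear":[0,0,0],"angular":[0,0,0],"gripper":0},
    {"linear":[0,0,0],"angular":[0,0,0],"gripper":0},
    {"linear":[0,0,0],"angular":[0,0,0],"gripper":0},
    {"linear":[0,0,0],"angular":[0,0,0],"gripper":0},
    {"linear":[0,0,0],"angular":[0,0,0],"gripper":0},
  ],
)

```text
time: 11.83
ee_pos: [525.9, 217.8, 28.7]
tcp_rot: [-0.432, 1.972, -1.97]
wrist_force: [0.8, -0.2, -0.0]
opening: 24.5
```

```bash
python3 - <<'E'
from h import *
s=r.sense();print(s)
p,dw=r.read_camera('wrist'); cv2.imwrite('pics/w9.png',p[:,:,::-1])
np.savez('w9.npz',p=p,d=dw,ee=s['ee_pos'],rot=s['tcp_rot'])
E
```

```text
{'time': 11.8333, 'q': array([ 2.51295893e-01,  4.00670861e-01, -2.69366486e-01,  8.88358354e-01,
        5.06753034e-04,  2.94972422e+00]), 'dq': array([ 0.00061421, -0.00013988,  0.00110099,  0.00027187,  0.001956  ,
       -0.00041354]), 'joint_torque': array([ 4.52011346e-02, -4.93909335e+01,  2.63557881e+01, -2.11586463e-01,
       -5.49285882e-02,  5.85069170e-02]), 'ee_pos': array([525.93388285, 217.78641864,  28.744272  ]), 'tcp_rot': array([-0.43153232,  1.97191201, -1.97014424]), 'wrist_force': array([ 0.84340933, -0.24087167, -0.02101229]), 'moment': array([0.04248455, 0.02923571, 0.02646592]), 'opening': 24.47692592443505}
```

View pics/w9.png

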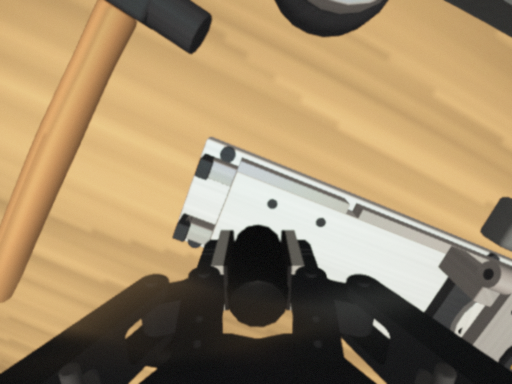

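The handle is gripped (opening 24.5 mm) between the pads. I'll push along (0.052, −0.999).

Request:
play_rows(
  moves=[
    {"linear":[0.01,-0.2,0],"angular":[0,0,0],"gripper":0},
    {"linear":[0.02,-0.35,0],"angular":[0,0,0],"gripper":0},
    {"linear":[0.02,-0.35,0],"angular":[0,0,0],"gripper":0},
    {"linear":[0.02,-0.35,0],"angular":[0,0,0],"gripper":0},
    {"linear":[0.02,-0.35,0],"angular":[0,0,0],"gripper":0},
  ],
)

```text
time: 12.3
ee_pos: [528.0, 182.3, 28.8]
tcp_rot: [-0.434, 1.977, -1.956]
wrist_force: [-0.6, 5.1, -1.0]
opening: 24.6
```

Request:
play_rows(
  moves=[
    {"linear":[0.02,-0.35,0],"angular":[0,0,0],"gripper":0},
    {"linear":[0.02,-0.35,0],"angular":[0,0,0],"gripper":0},
    {"linear":[0.02,-0.35,0],"angular":[0,0,0],"gripper":0},
    {"linear":[0.02,-0.35,0],"angular":[0,0,0],"gripper":0},
    {"linear":[0.02,-0.35,0],"angular":[0,0,0],"gripper":0},
  ],
)

```text
time: 12.72
ee_pos: [530.6, 138.9, 28.8]
tcp_rot: [-0.433, 1.978, -1.95]
wrist_force: [0.1, 6.4, -1.2]
opening: 24.6
```

Request:
play_rows(
  moves=[
    {"linear":[0.02,-0.3,0],"angular":[0,0,0],"gripper":0},
    {"linear":[0.02,-0.3,0],"angular":[0,0,0],"gripper":0},
    {"linear":[0.02,-0.25,0],"angular":[0,0,0],"gripper":0},
    {"linear":[0.02,-0.2,0],"angular":[0,0,0],"gripper":0},
    {"linear":[0,0,0],"angular":[0,0,0],"gripper":0},
  ],
)

```text
time: 13.13
ee_pos: [532.3, 109.5, 28.8]
tcp_rot: [-0.432, 1.978, -1.954]
wrist_force: [0.1, 0.5, -0.8]
opening: 24.8
```

```bash
python3 - <<'E'
from h import *
s=r.sense();print(s['ee_pos'],s['wrist_force'],s['tcp_rot'])
p,dw=r.read_camera('wrist'); cv2.imwrite('pics/w10.png',p[:,:,::-1])
cv2.imwrite('pics/w10c.png',cv2.resize(p[120:280,280:420,::-1],None,fx=4,fy=3.7,interpolation=cv2.INTER_CUBIC))
np.savez('w10.npz',p=p,d=dw,ee=s['ee_pos'],rot=s['tcp_rot'])
E
```

```text
[532.29574437 109.53218619  28.79515685] [ 0.12924215  0.46703958 -0.84568818] [-0.43153049  1.97772008 -1.95356385]
```

View pics/w10.png

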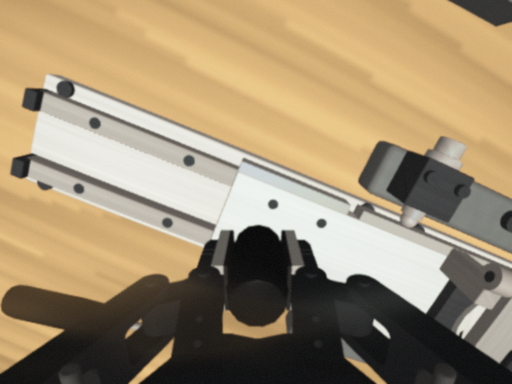

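View pics/w10c.png

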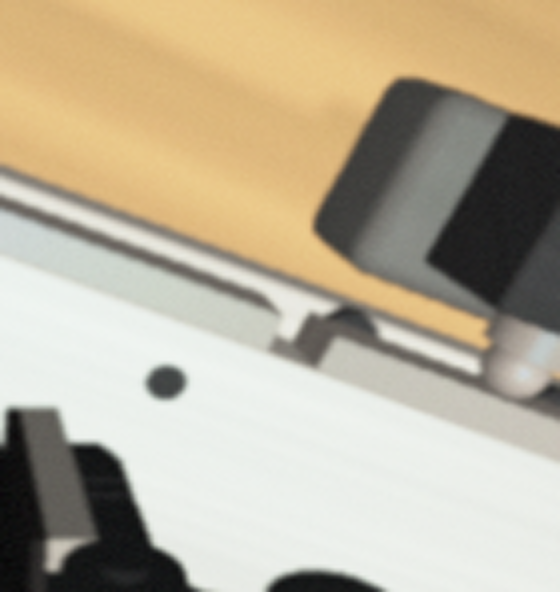

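```bash
python3 - <<'E'
from h import *
f=np.load('w10.npz');ee,rot=f['ee'],f['rot']
d=np.array([.056,-.9984])
T=lambda x,y:(280+x/4,120+y/3.7)
A={n:wz(ee,rot,*T(*c),z,6)[:2] for n,c,z in [('gapL',(275,348),45),('gapR',(326,362),45),('ballL',(487,370),40),('ballR',(557,385),40),('ball',(520,375),40),('ball45',(520,362),45)]}
for n in A: print(n,A[n].round(1),(A[n]@d).round(1))
E
```

```text
gapL [563.8  66.1] -34.5
gapR [565.  58.] -26.3
ballL [573.6  32.1] 0.1
ballR [576.2  20.5] 11.8
ball [575.1  26.8] 5.4
ball45 [577.7  31.5] 0.9
```

The wrist crop shows the notch gap at image (355,215) and the ball at (410,221), so about 33–36 mm remain. I'll go on, then creep.

Request:
play_rows(
  moves=[
    {"linear":[0.01,-0.2,0],"angular":[0,0,0],"gripper":0},
    {"linear":[0.01,-0.25,0],"angular":[0,0,0],"gripper":0},
    {"linear":[0.01,-0.25,0],"angular":[0,0,0],"gripper":0},
    {"linear":[0.01,-0.2,0],"angular":[0,0,0],"gripper":0},
    {"linear":[0,0,0],"angular":[0,0,0],"gripper":0},
  ],
)

```text
time: 13.6
ee_pos: [533.7, 86.4, 28.8]
tcp_rot: [-0.432, 1.977, -1.952]
wrist_force: [0.1, 0.0, -0.7]
opening: 24.5
```

```bash
python3 - <<'E'
from h import *
s=r.sense();print(s['ee_pos'],s['wrist_force'],s['tcp_rot'])
p,dw=r.read_camera('wrist')
cv2.imwrite('pics/w11c.png',cv2.resize(p[150:270,320:450,::-1],None,fx=5,fy=5,interpolation=cv2.INTER_CUBIC))
E
```

```text
[533.70004845  86.36686318  28.80022136] [ 0.14873636  0.04618029 -0.65297344] [-0.43177491  1.97708637 -1.95176151]
```

View pics/w11c.png

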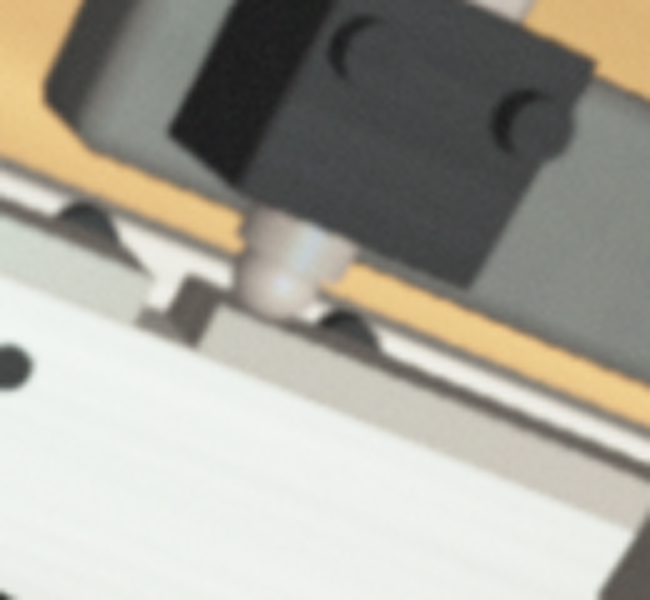

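About 10–12 mm remains. Creeping.

Request:
play_rows(
  moves=[
    {"linear":[0,-0.08,0],"angular":[0,0,0],"gripper":0},
    {"linear":[0.01,-0.08,0],"angular":[0,0,0],"gripper":0},
    {"linear":[0,-0.08,0],"angular":[0,0,0],"gripper":0},
    {"linear":[0.01,-0.06,0],"angular":[0,0,0],"gripper":0},
    {"linear":[0,0,0],"angular":[0,0,0],"gripper":0},
  ],
)

```text
time: 14.07
ee_pos: [534.3, 76.9, 28.8]
tcp_rot: [-0.432, 1.975, -1.955]
wrist_force: [-0.3, -3.1, -1.3]
opening: 24.7
```

```bash
python3 - <<'E'
from h import *
s=r.sense();print(s['ee_pos'],s['wrist_force'],s['tcp_rot'])
p,dw=r.read_camera('wrist')
cv2.imwrite('pics/w12c.png',cv2.resize(p[150:270,320:450,::-1],None,fx=5,fy=5,interpolation=cv2.INTER_CUBIC))
E
```

```text
[534.25652614  76.91046028  28.81501221] [-0.33555635 -3.1317967  -1.30250056] [-0.43164291  1.9753882  -1.9551854 ]
```

View pics/w12c.png

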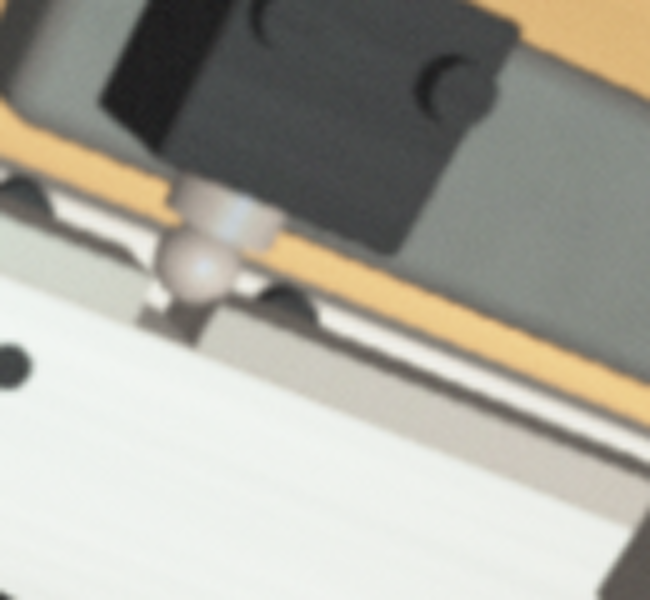

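The force has flipped to −3 N in y and the ball is visibly dropping into the gap. I'll ease the last 1–2 mm in.

Request:
play_rows(
  moves=[
    {"linear":[0,-0.04,0],"angular":[0,0,0],"gripper":0},
    {"linear":[0,0,0],"angular":[0,0,0],"gripper":0},
    {"linear":[0,-0.03,0],"angular":[0,0,0],"gripper":0},
    {"linear":[0,0,0],"angular":[0,0,0],"gripper":0},
    {"linear":[0,0,0],"angular":[0,0,0],"gripper":0},
  ],
)

```text
time: 14.53
ee_pos: [534.4, 74.9, 28.8]
tcp_rot: [-0.431, 1.976, -1.955]
wrist_force: [0.4, -0.3, -0.3]
opening: 24.6
```

```bash
python3 - <<'E'
from h import *
s=r.sense();print(s['ee_pos'],s['wrist_force'],s['tcp_rot'])
p,dw=r.read_camera('wrist')
cv2.imwrite('pics/w13c.png',cv2.resize(p[150:270,320:450,::-1],None,fx=5,fy=5,interpolation=cv2.INTER_CUBIC))
E
```

```text
[534.39389498  74.89375747  28.79804914] [ 0.38430726 -0.26474211 -0.28462447] [-0.43129317  1.97554958 -1.9550829 ]
```

View pics/w13c.png

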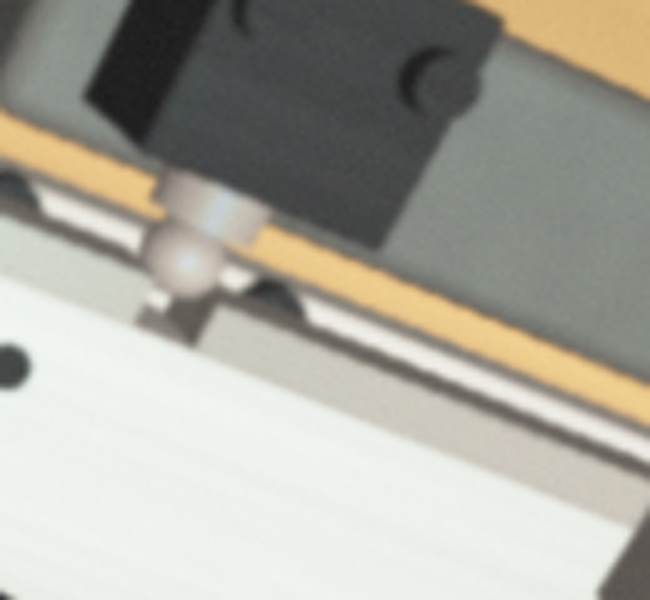

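The force is now near zero and the ball is in the gap. I'll probe half a millimetre further to find the centre of the detent.

Request:
play_rows(
  moves=[
    {"linear":[0,-0.03,0],"angular":[0,0,0],"gripper":0},
    {"linear":[0,0,0],"angular":[0,0,0],"gripper":0},
    {"linear":[0,0,0],"angular":[0,0,0],"gripper":0},
    {"linear":[0,0,0],"angular":[0,0,0],"gripper":0},
    {"linear":[0,0,0],"angular":[0,0,0],"gripper":0},
  ],
)

```text
time: 15.0
ee_pos: [534.4, 74.6, 28.8]
tcp_rot: [-0.431, 1.976, -1.954]
wrist_force: [-0.4, 0.0, -1.4]
opening: 24.7
```

```bash
python3 - <<'E'
from h import *
F=[]
for i in range(6):
    s=r.sense();F.append(s['wrist_force']);p,dw=r.read_camera('wrist')
print(s['ee_pos'],np.mean(F,0),np.std(F,0))
np.savez('w14.npz',p=p,d=dw,ee=s['ee_pos'],rot=s['tcp_rot'])
cv2.imwrite('pics/w14c.png',cv2.resize(p[180:240,325:395,::-1],None,fx=9,fy=9,interpolation=cv2.INTER_CUBIC))
E
```

```text
[534.38906218  74.59278391  28.79590137] [ 0.18699476  0.16604356 -1.11993643] [0.40305964 0.35896815 0.32183336]
```

View pics/w14c.png

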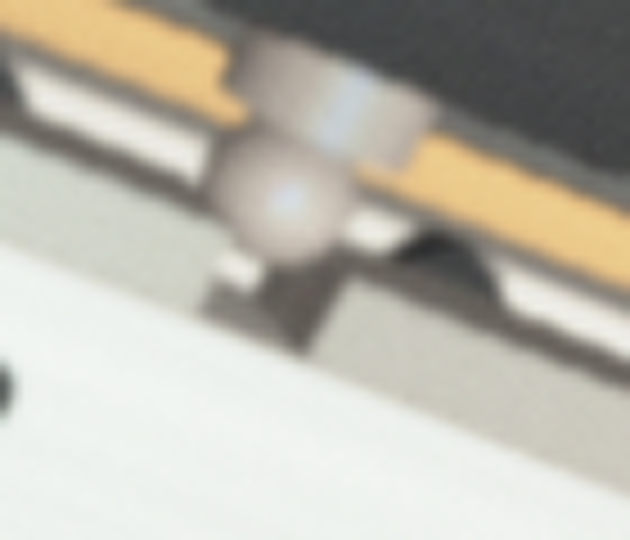

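```bash
python3 - <<'E'
from h import *
f=np.load('w14.npz');ee,rot,D=f['ee'],f['rot'],f['d']
d=np.array([.056,-.9984]);nn=np.array([.9984,.056])
for dz in(0,6):
  o={}
  for n,u,v,z in [('L',351.1,206.4,46),('R',364.1,210.6,46),('ball',356.1,201.7,40)]:
    w=wz(ee,rot,u,v,z,dz)[:2];o[n]=w; print(dz,n,w.round(1),'s',(w@d).round(2),'n',(w@nn).round(1))
for u,v in[(340,207),(345,210),(372,218),(380,222),(356,202)]:
    c,dd=wray(ee,rot,u,v);k=D[v-1:v+2,u-1:u+2];print((c+dd*np.median(k[k>0])).round(1))
E
```

```text
0 L [571.9  35.6] s -3.5 n 572.9
0 R [572.9  27.6] s 4.5 n 573.5
0 ball [574.5  31.7] s 0.51 n 575.4
6 L [570.8  32.9] s -0.84 n 571.7
6 R [571.9  24.6] s 7.46 n 572.3
6 ball [573.6  29. ] s 3.21 n 574.3
[568.6  40.6  44.9]
[568.3  37.2  45.2]
[570.8  20.5  44.7]
[570.8  15.2  45.2]
[574.9  33.3  43.5]
```

By vision the ball and the gap centre agree within about 0.1 mm, with the force near 0. One last overall check.

Request:
play_rows(
  moves=[
    {"linear":[0,0,0],"angular":[0,0,0],"gripper":0},
    {"linear":[0,0,0],"angular":[0,0,0],"gripper":0},
    {"linear":[0,0,0],"angular":[0,0,0],"gripper":0},
    {"linear":[0,0,0],"angular":[0,0,0],"gripper":0},
    {"linear":[0,0,0],"angular":[0,0,0],"gripper":0},
  ],
)

```text
time: 15.72
ee_pos: [534.4, 74.6, 28.8]
tcp_rot: [-0.432, 1.976, -1.954]
wrist_force: [0.0, 0.3, -0.5]
opening: 24.8
```

```bash
python3 - <<'E'
from h import *
s=r.sense();print(s['ee_pos'],s['wrist_force'],s['dq'].round(4),s['opening'])
p,dw=r.read_camera('scene'); cv2.imwrite('pics/s15.png',cv2.resize(p[110:310,90:370,::-1],None,fx=2.8,fy=2.8,interpolation=cv2.INTER_CUBIC))
p,dw=r.read_camera('wrist'); cv2.imwrite('pics/w15.png',p[:,:,::-1])
E
```

```text
[534.39116706  74.58882868  28.81177   ] [ 0.04893383  0.30174059 -0.47989781] [ 0.0003 -0.0001 -0.001   0.0007  0.0008 -0.0006] 24.84342003040155
```

View pics/s15.png

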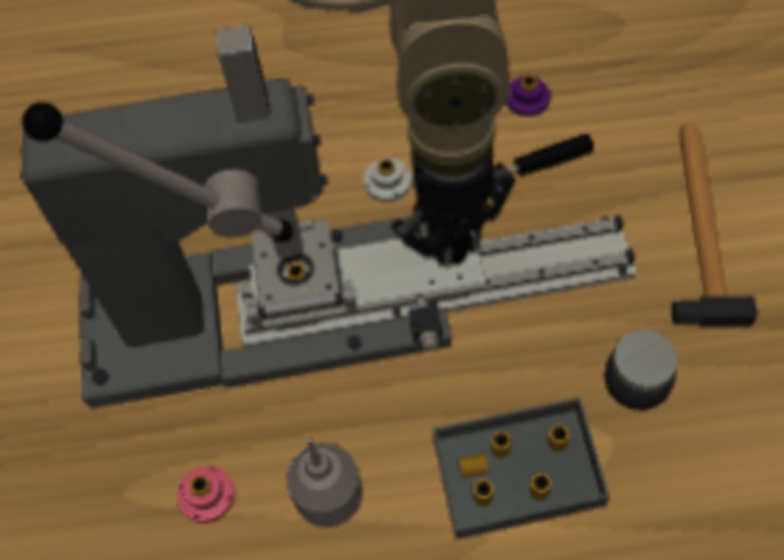

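View pics/w15.png

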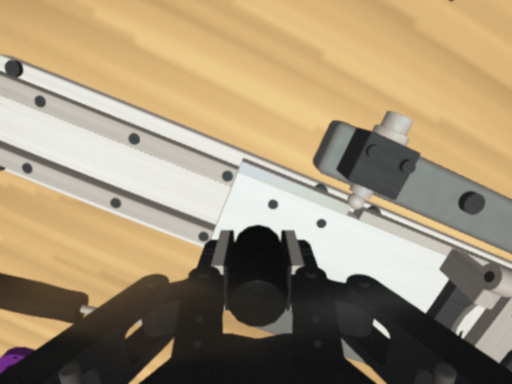

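The scene shows the leaf flat under the ram with the bush in its hole at crop (295,270), and the other items where they were. The wrist view shows the ball in the notch at (355,203) and the handle between the pads. Handing in.

```bash
python3 - <<'E'
from cell import r
print(r.hand_in()); s=r.sense();print(s['ee_pos'],s['wrist_force'],s['opening'])
E
```

```text
the job is handed in; nothing more can be done
None
the job is handed in; nothing more can be done
```

The job is done and handed in at about 16 s. I folded the guide leaf fully down at the loading end, gripped the black handle, and slid the shuttle in about 143 mm until the ball dropped into the notch.

**Final checks**
- **Leaf:** it measured level within 0.02 rad before the push. It still looked flat at the end, with the bronze bush showing through the guide hole.
- **Notch:** the force along the slide flipped to −3 N as the ball dropped in, then settled at about 0. The camera put the ball within about 0.1 mm of the gap's centre.
- **Grip and bench:** the gripper was still on the handle (opening 24.8 mm) with the arm at rest. By eye, in the last scene view, the other items had not moved.

**What failed or disagreed**
- **Missed first pull:** the first pull on the leaf passed above it without touching. The shut finger ends measured about 34 mm short of the reported tool point, not at it, so I used that offset from then on.
- **Height bias:** heights from the wrist camera also read about 6 mm low.
- **High press force:** pressing the leaf home with the fingertips reached about 33 N before I backed off, which is below the 40 N limit but higher than I intended.

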